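Unlock the transport cradle and hold the instrument basket up level

ROBOT

A 7-joint arm with a two-finger parallel gripper is mounted at the origin on a cart in front of the work surface, level with it; the furniture and walls round the work are solid. World frame = base frame: x ahead of the robot, y to its left, z up, the work surface at z = 0. Lengths are in m, angles in rad, forces in N, time in s.
With the tool pointing down it reaches from about 0.4 to 0.85 m from the base axis. Payload 4.5 kg.
Tool frame: the origin (TCP) lies midway between the tips of the shut fingers; the grasp point (between the pads) lies 19 mm behind it; z points along the fingers, y is the line along which they close (so a half turn about z gives the same grasp; the last joint's range is limited). The gripper opens to 88 mm and grips with 3 to 60 N. Pads are 18 mm wide; open, the fingers measure 123 mm over their backs; the gripper's body (75 mm by 187 mm) begins 45 mm behind the grasp point.
Start: joints at [1.332, 0.689, -0.195, 1.565, 0.157, 0.902, -0.215], TCP at [0.168, -0.602, 0.239] pointing down, gripper open.
Joint ranges: [-3.01, 3.01], [-0.46, 2.08], [-1.47, 1.51], [0.13, 2.56], [-1, 4.14], [0.04, 2.09], [-2.66, 2.66]. Speed limits (rad/s): [2.57, 2.57, 3.14, 3.14, 3.14, 3.14, 3.14].

INTERFACE

Orientations are given as a unit quaternion [x, y, z, w].
In Python, from plant import * gives the robot as it stands.
- The arm moves only by the tool send_rows, never from a script. Its argument "targets" is a list of rows, each a list of 2 entries, a list of its own where there are three numbers: the shift along the tool's x, y, z in units of 0.3 m (1.0 is 0.3 m), then the turn, a rotation vector about the tool's x, y, z in units of pi rad (1.0 is pi rad). A call has 1 to 12 rows; each row is the pose to reach, as a shift and turn from the pose commanded when the call began, along the tool's axes at that moment, turning the shorter way round; what a row does not reach only later rows make up. A row lasts 1/8 s, in which the tool goes at most 62.5 mm and 10.7 degrees, less where a joint would pass 70% of its speed; a pose out of reach is approached as far as the arm can. A call with a number of a shift or a turn outside -1 to 1 is refused whole. A call with a gripper value outside its range is refused whole. "fingers" is the opening, from 0 (shut) to 1 (fully open), set as the call begins (left out, the last holds). The fingers move at their own pace and stop on an object; "newtons" is the grip in N (left out, the last holds). Time passes only in rows, so rows that repeat a pose let the fingers close. It gives the time, the measured TCP pose, the force, the opening and the grip force at its end, in the units of the state.
- get_state(): the state, without advancing time (a new reading comes with each control period).
- snapshot(name): name is "side" or "top" or "wrist"; returns a dict with "img" (400x640x3 uint8, blue, green, red), "fx", "fy", "cx", "cy" (pixels), "k1" (the pictures are not rectified: a ray, as slopes to the right and down, at radius r is drawn at 1 + k1 r^2 times it, then the intrinsics apply), "cam_to_world" (4x4, takes a point from camera to world coordinates); the wrist camera has in their place "T_tool_cam" (4x4, takes a point from camera to tool coordinates, whose origin is the TCP and whose axes are the flange's). Camera axes: x right, y down, z forward; pixel columns grow to the right and rows downward; lengths in m; the calibration is good to about 2 mm. A picture is of the moment at which its call begins: read the wrist's pose just before it. There is no depth.
- finish_job(): hands the job in; it is judged then, once.
The state is a dict: "clock": time; "q": joint angles; "qd": joint speeds; "joint_torque": joint torques, N m; "tool_pos": TCP position; "eef_rot": TCP orientation; "contact_force": force on the tool from outside, world axes, zero at the start; "moment": the same for the moment, N m; "opening": opening from 0.0 (shut) to 1.0 (fully open); "finger_force": force on a finger pad.
Only numpy, scipy, OpenCV 4.12 (cv2) and the standard library are available. Lean on these libraries where they do the work, as an engineer would, in place of code of your own. Each camera call takes 0.05 s, during which the arm holds its last target. There are 200 camera calls.

TASK

The wire-mesh instrument basket is locked in its transport cradle. Slide the transport lock knob on the front of the cradle to the left (seen from the robot) right to its end stop, then take the basket by the grip on its bail handle and lift it, level all the way, about 10 cm straight up out of the cradle, with the bowl and the instruments still in it and nothing round about disturbed. Finish while holding it there, still and level over the cradle, so that I can look at the underside of the mesh: do not put it down or let go.

Things in the scene. Friction and masses are not known exactly. Their poses are not given: they have to be found in the camera images.
- cradle: fixed aluminium cradle, 176 x 290 mm, up to 43 mm high without the knob. Origin: centre of its underside, on the worktop; own x points away from the robot at yaw 0, y left along the long side and the lock's travel, z up. Shut, four tongues of the lock reach over lugs on the long sides of the basket; open, they stand 10 mm beside them. Guides 28 mm high round the basket, 1.5 to 2 mm play.
- transport_lock (a joint): travel of the lock slide in m along the cradle's own +y: 0 = shut, 0.030 = fully open against the end stop. It stays where it is left; friction about 1.5 N.
- lock_knob (a point): the lock's knob, an upright black ribbed cylinder 22 mm across at the front of the cradle, at cradle x = -79 mm; it moves with the lock. Point: on its axis, 66 mm above the worktop; the grip part runs from 11 mm below to 12 mm above it. Under the knob's stem lies the slide bar, top 43 mm above the worktop.
- basket: loose steel wire-mesh basket, 120 (x) x 240 (y) x 36 mm high, 0.33 to 0.55 kg, with a fixed bail handle along its long axis y over the middle. Origin: centre of its underside; it sits 12 mm above the worktop when seated. Axes as the cradle's.
- basket_grip (a point): middle of the black grip sleeve on the basket's bail: sleeve 14 mm wide (x), 90 mm long (along the basket's y), 16 mm high, centred on this point, 113 mm above the basket's underside. Nothing lies within 60 mm below it.
- bowl: steel bowl, 74 mm across, 34 high, 60 g, standing loose in the left end of the basket. Origin: centre of its underside
- hemostat: steel hemostat lying loose in the basket, 78x141x7 mm. Origin: centre of its underside
- forceps: steel spring forceps lying loose in the basket, 18x150x10 mm. Origin: centre of its underside
- timer: small white digital timer, 68x62x22 mm; bystander near the cradle, leave alone. Origin: centre of its underside
- label_roll: roll of white labels 61 mm across, lying flat, height 38 mm; bystander near the cradle, leave alone. Origin: centre of its underside
- tape_roll: roll of cream tape 91 mm across, lying flat, height 24 mm; bystander near the cradle, leave alone. Origin: centre of its underside
- marker: marker pen lying down, 135 mm long, thickness 16 mm; bystander near the cradle, leave alone. Origin: centre of its underside
- scissors: steel scissors lying flat, 152x81x7 mm; bystander near the cradle, leave alone. Origin: centre of its underside
Things that resemble listed ones, but are neither listed nor needed, are in the scene too. What is shaped like the bowl but green is not meant.

How it is judged:
On the way, in this order (a step that is already met when the one before it is completed fails the run):
1. the lock is slid to its end stop with the basket still seated (value of joint transport_lock above 0.027 m and z of basket in the frame of cradle below 0.016 m), for 0.2 s.
2. the basket is lifted clear of the cradle in the fingers (z of basket in the frame of cradle above 0.055 m and contact force between the fingers and basket above 1 N), for 0.2 s.
At the end, for the whole second after the job is handed in: The fingers hold the basket still (under 2 cm/s) and level (within 5 degrees), lifted 7 to 15 cm above its seat and within 5 cm of straight over the cradle; the lock is open at its end stop (within 4 mm); the bowl stands and the instruments lie in the basket (z of basket in the frame of cradle between 0.085 and 0.165 m and horizontal distance between basket and cradle below 0.05 m and angle between basket's own z axis and vertical below 0.09 rad and linear speed of basket below 0.02 m/s and angular speed of basket below 0.1 rad/s and contact force between the fingers and basket above 1 N and value of joint transport_lock above 0.026 m and angle between bowl's own z axis and vertical below 0.2 rad and z of bowl in the frame of basket between -0.005 and 0.03 m and horizontal distance between each of bowl, hemostat, forceps and basket below 0.12 m and z of hemostat in the frame of basket between -0.005 and 0.03 m and z of forceps in the frame of basket between -0.005 and 0.03 m); the arm keeps its last pose, push and grip.
It fails at once if the basket is tipped by more than 14 degrees (angle between basket's own z axis and vertical above 0.25 rad).
It fails at once if the basket is forced up past the lock while it is not open (z of basket in the frame of cradle above 0.022 m and value of joint transport_lock below 0.022 m).
It fails at once if a bystander is moved by more than 3 cm (distance of any of timer, label_roll, tape_roll, marker, scissors from where it was at the start of the episode above 0.03 m).
It also fails if it takes over 51 s, if anything falls off the work surface, if the arm or the gripper's body presses on something with over 40 N, if the wrist force passes 120 N, or if a joint passes its speed limit or range.

## Working session

There is one attempt and no reset: what is moved stays moved. The work goes in short steps, Python scripts to look and compute and a tool call to move; the robot and the scene stay as the last step left them, time stands still between calls to the robot, and variables do not carry over. Pictures are saved under pics/ and viewed, at most 10 in all, crops included, and the job is handed in when it is done.

Besides the shell and the picture viewer there is one more tool, called after "Request:" in YAML: its name, and indented under it one key for each argument. send_rows: Moves the arm, as the interface text tells. Its arguments: {"type":"object","properties":{"targets":{"type":"array"},"fingers":{"type":"number"},"newtons":{"type":"number"}},"required":["targets"]}

```bash
mkdir -p pics; cat > h.py <<'E'
from plant import *
import numpy as np, cv2
from scipy.spatial.transform import Rotation as R
def cam(name):
    s=get_state(); c=snapshot(name)
    if name=="wrist":
        T=np.eye(4);T[:3,:3]=R.from_quat(s["eef_rot"]).as_matrix();T[:3,3]=s["tool_pos"]
        c["cam_to_world"]=T@np.array(c["T_tool_cam"])
    c["cam_to_world"]=np.array(c["cam_to_world"]); return c
def K(c): return np.array([[c["fx"],0,c["cx"]],[0,c["fy"],c["cy"]],[0,0,1.]]),np.array([c["k1"],0,0,0,0.])
def ray(c,uv):
    k,d=K(c); p=cv2.undistortPoints(np.array([[uv]],float),k,d)[0,0]
    T=c["cam_to_world"]; return T[:3,3],T[:3,:3]@np.array([p[0],p[1],1.])
def onplane(c,uv,z):
    o,r=ray(c,uv); return o+r*(z-o[2])/r[2]
def proj(c,P):
    k,d=K(c); T=np.linalg.inv(c["cam_to_world"]); 
    return cv2.projectPoints(np.atleast_2d(np.array(P,float)),cv2.Rodrigues(T[:3,:3])[0],T[:3,3],k,d)[0][:,0]
E
python3 - <<'E'
from h import *
a=cam("top");b=cam("side")
for n,c in(("top",a),("side",b)):
    cv2.imwrite(f"pics/{n}0.png",c["img"]); print(n,c["cam_to_world"].round(3).tolist(),c["fx"],c["k1"])
s=get_state();print(s["clock"],s["tool_pos"],s["eef_rot"],s["opening"])
E
```

```text
top [[-0.023, -0.981, 0.19, 0.404], [-1.0, 0.019, -0.021, 0.068], [0.017, -0.191, -0.981, 1.077], [0.0, 0.0, 0.0, 1.0]] 442.41834423665347 -0.056976668350746024
side [[0.982, -0.094, 0.164, 0.394], [-0.189, -0.554, 0.811, -0.81], [0.015, -0.827, -0.562, 0.697], [0.0, 0.0, 0.0, 1.0]] 496.97261207095704 -0.09935274572151012
0.1 [ 0.16818172 -0.60137229  0.23800348] [ 9.90710366e-01  1.35986449e-01 -1.71444513e-04 -7.91301850e-04] 1.0028502856526231
```

View pics/top0.png

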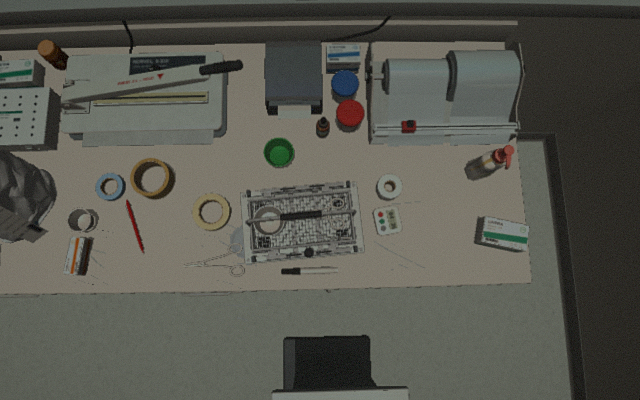

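View pics/side0.png

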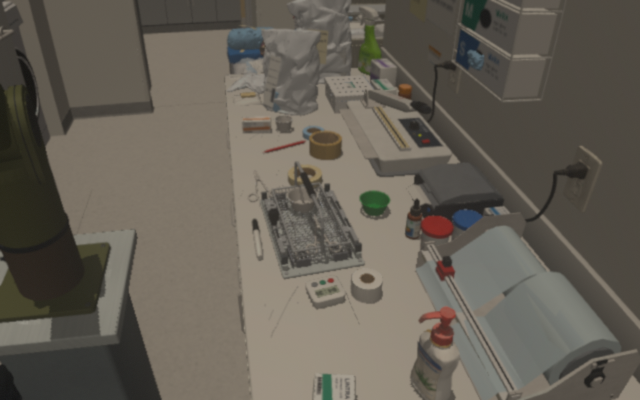

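Top view: the basket is in its cradle at about (302,222), with the black grip sleeve at (300,216) and a black knob at (308,252). The steel bowl is at (268,220). The green one at (279,152) is the decoy. The marker lies at (308,271), close in front of the cradle. I'll enlarge this area to confirm.

```bash
python3 - <<'E'
from h import *
c=cam("top");b=cam("side")
t=c["img"][165:285,225:385];cv2.imwrite("pics/crop1.png",cv2.resize(t,None,fx=5,fy=5,interpolation=cv2.INTER_CUBIC))
def blobs(c,x0,x1,y0,y1,th=45):
    g=c["img"][y0:y1,x0:x1].max(2); n,l,st,ce=cv2.connectedComponentsWithStats((g<th).astype(np.uint8))
    for i in range(1,n):
        if st[i,4]>15:
            p=np.argwhere(l==i)[:,::-1].astype(np.float32)+[x0,y0]; r=cv2.minAreaRect(p.astype(np.float32)); print(st[i].tolist(),(ce[i]+[x0,y0]).round(1),[np.round(v,1) for v in r])
blobs(c,235,370,170,285);print();blobs(b,250,370,150,280)
for uv,z in(((300,216),.125),((308,252),.066)): print(onplane(c,uv,z).round(3))
E
```

```text
[99, 30, 6, 6, 17] [336.1 202.5] [array([336.6, 202.7]), array([3.6, 6.7]), np.float64(63.4)]
[45, 41, 42, 9, 257] [300.3 215.1] [array([300.4, 215.1]), array([ 6.5, 41.1]), np.float64(84.8)]
[106, 60, 6, 6, 18] [343.8 232.7] [array([344. , 232.9]), array([3.4, 7. ]), np.float64(36.9)]
[28, 68, 6, 5, 17] [264.8 240.6] [array([265.5, 240. ]), array([4., 5.]), np.float64(90.0)]
[69, 78, 9, 9, 62] [308.4 252.2] [array([308., 252.]), array([8., 8.]), np.float64(90.0)]
[47, 98, 18, 6, 95] [290.8 270.8] [array([290.5, 270.5]), array([ 5., 17.]), np.float64(90.0)]

[0.543 0.084 0.125]
[0.468 0.068 0.066]
```

View pics/crop1.png

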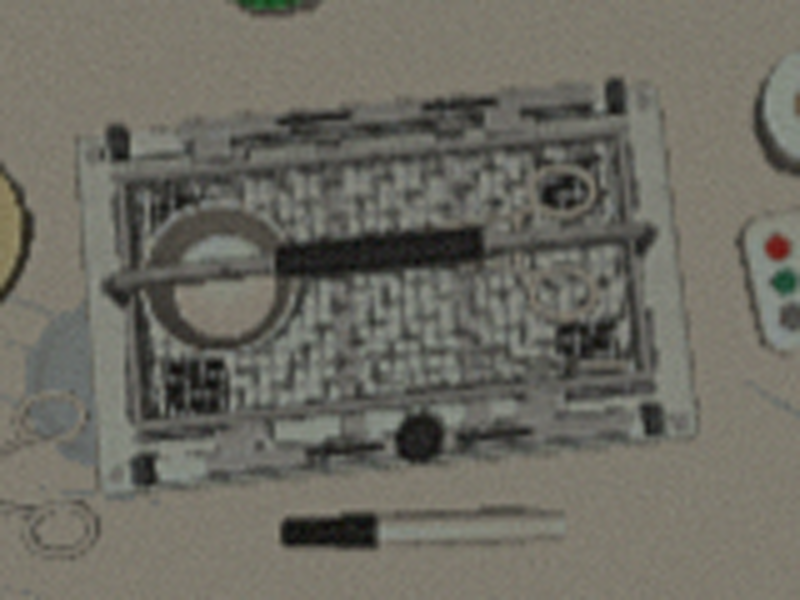

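The crop confirms all of them: sleeve from (276,259) to (484,243) in the crop, ribbed round knob at (418,437), steel bowl at (220,278). The marker is just in front and the timer and label roll are to the right. Next I'll compute the poses and the move to a viewpoint above.

```bash
cat >> h.py <<'E'
def goto(p,yaw,flip=0):
    "shift (units .3 m, tool axes) and turn (units pi) from the measured pose to tool-down pose with tool x at yaw"
    s=get_state(); A=R.from_quat(s["eef_rot"]); B=R.from_euler("z",yaw)*R.from_euler("x",np.pi)
    d=A.inv().apply(np.array(p)-s["tool_pos"])/.3; t=(A.inv()*B).as_rotvec()/np.pi
    print("shift",d.round(4),"turn",t.round(4),"| tcp",np.round(s["tool_pos"],4),"yaw",round(float(np.degrees(np.arctan2(*A.apply([1,0,0])[1::-1]))),2),"tilt",round(float(np.degrees(np.arccos(-A.apply([0,0,1])[2]))),2),"q",np.round(s["q"],2),"t",round(s["clock"],2))
E
python3 - <<'E'
from h import *
c=cam("top")
C=lambda u,v:(225+(u+.5)/5-.5,165+(v+.5)/5-.5)
L=onplane(c,C(276,259),.133);Rr=onplane(c,C(484,243),.133);k=onplane(c,C(418,437),.074)
y=np.arctan2(*(L-Rr)[1::-1])-np.pi/2
print("sleeve",L.round(4),Rr.round(4),np.linalg.norm(L-Rr),"mid",((L+Rr)/2).round(4),"yaw",np.degrees(y),"knob",k.round(4))
cr=[onplane(c,C(*p),.008) for p in((80,138),(655,82),(695,432),(105,492))]
for i in range(4):
    d=cr[(i+1)%4]-cr[i]; print(cr[i].round(4),np.linalg.norm(d).round(4),np.degrees(np.arctan2(d[1],d[0])).round(2))
print("cradle ctr",np.mean(cr,0).round(4))
w=cam("wrist");print(np.array(w["T_tool_cam"]).round(3).tolist(),w["fx"])
goto([.42,.075,.32],np.radians(4.5))
E
```

```text
sleeve [0.5414 0.1272 0.133 ] [0.5466 0.0374 0.133 ] 0.08985573098141189 mid [0.544  0.0823 0.133 ] yaw 3.2852168841052993 knob [0.4677 0.0675 0.074 ]
[0.6217 0.231  0.008 ] 0.2855 -85.42
[ 0.6445 -0.0535  0.008 ] 0.1737 -175.87
[ 0.4712 -0.066   0.008 ] 0.2846 94.53
[0.4487 0.2177 0.008 ] 0.1734 4.42
cradle ctr [0.5465 0.0823 0.008 ]
[[-0.001, -0.951, -0.31, 0.08], [1.0, -0.001, 0.0, -0.001], [-0.001, -0.31, 0.951, -0.145], [0.0, 0.0, 0.0, 1.0]] 297.586743263698
shift [ 1.4157 -1.9463 -0.2708] turn [-0.0002  0.      0.0619] | tcp [ 0.1683 -0.6017  0.2385] yaw 15.63 tilt 0.03 q [ 1.33  0.69 -0.19  1.57  0.16  0.9  -0.22] t 0.3
```

Request:
send_rows:
  targets:
    - [[0.4,-0.25,-0.2],[0,0,0]]
    - [[0.8,-0.5,-0.2],[0,0,0]]
    - [[0.95,-0.6,-0.25],[0,0,0]]
    - [[0.95,-0.6,-0.25],[0,0,0]]
    - [[0.95,-0.6,-0.25],[0,0,0]]
    - [[0.95,-0.6,-0.25],[0,0,0]]
    - [[0.95,-0.6,-0.25],[0,0,0]]
    - [[0.95,-0.6,-0.25],[0,0,0]]
  fingers: 1

```text
clock: 1.3
tool_pos: [0.3932, -0.3528, 0.3135]
eef_rot: [0.991, 0.135, -0.001, 0.0]
contact_force: [0.7, -0.4, 1.3]
opening: 1.003
finger_force: 0.0
```

Request:
send_rows:
  targets:
    - [[0.1,-0.2,0],[0,0,0.02]]
    - [[0.2,-0.4,0],[0,0,0.04]]
    - [[0.3,-0.6,0],[0,0,0.062]]
    - [[0.4,-0.8,0],[0,0,0.062]]
    - [[0.45,-0.95,0],[0,0,0.062]]
    - [[0.45,-0.95,0],[0,0,0.062]]
    - [[0.45,-0.95,0],[0,0,0.062]]
    - [[0.45,-0.95,0],[0,0,0.062]]
    - [[0.45,-0.95,0],[0,0,0.062]]

```text
clock: 2.42
tool_pos: [0.4474, -0.0428, 0.3136]
eef_rot: [0.999, 0.037, -0.0, 0.0]
contact_force: [-0.1, 0.5, -0.1]
opening: 1.002
finger_force: 0.0
```

```bash
python3 - <<'E'
from h import *
goto([.42,.075,.32],np.radians(4.5))
E
```

```text
shift [-0.0619 -0.3984 -0.0215] turn [ 0.0002  0.0001 -0.0013] | tcp [ 0.4474 -0.0428  0.3136] yaw 4.26 tilt 0.04 q [ 0.13  0.36 -0.2   1.96  0.1   0.83 -1.61] t 2.42
```

Request:
send_rows:
  targets:
    - [[0,-0.2,0],[0,0,0]]
    - [[0,-0.4,0],[0,0,0]]
    - [[0,-0.4,0],[0,0,0]]
    - [[0,-0.4,0],[0,0,0]]
    - [[0,-0.4,0],[0,0,0]]

```text
clock: 3.05
tool_pos: [0.4384, 0.0767, 0.3136]
eef_rot: [0.999, 0.037, -0.0, 0.0]
contact_force: [0.0, 1.2, 0.3]
opening: 1.003
finger_force: 0.0
```

```bash
python3 - <<'E'
from h import *
w=cam("wrist");cv2.imwrite("pics/w1.png",w["img"])
print(proj(w,[[.4677,.0675,.078],[.544,.0823,.133]]).round(1))
goto([.4677,.0675,.12],np.radians(4.4))
E
```

```text
[[331.1 146.6]
 [324.5  78.4]]
shift [0.0951 0.0379 0.6454] turn [ 0.0002  0.0001 -0.0007] | tcp [0.4384 0.0769 0.3136] yaw 4.27 tilt 0.05 q [-0.12  0.35 -0.22  1.97  0.11  0.83 -1.9 ] t 3.1
```

View pics/w1.png

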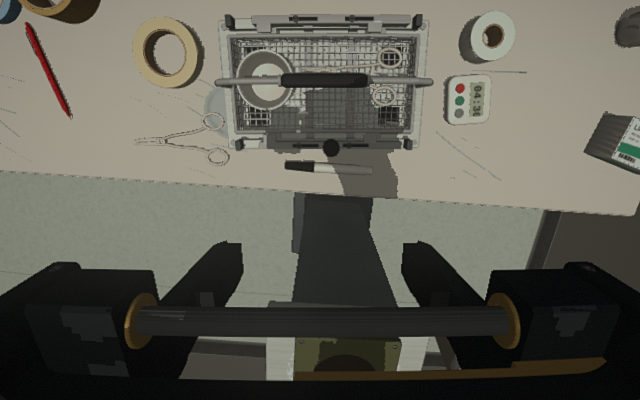

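Wrist view: the knob is at (331,147) and the sleeve middle at (324,79), both matching the projected estimates. Descending over the knob.

Request:
send_rows:
  targets:
    - [[0.095,0.038,0.2],[0,0,0]]
    - [[0.095,0.038,0.35],[0,0,0]]
    - [[0.095,0.038,0.5],[0,0,0]]
    - [[0.095,0.038,0.6],[0,0,0]]
    - [[0.095,0.038,0.6],[0,0,0]]
    - [[0.095,0.038,0.7],[0,0,0]]
    - [[0.095,0.038,0.8],[0,0,0]]
    - [[0.095,0.038,0.87],[0,0,0]]
    - [[0.095,0.038,0.87],[0,0,0]]
    - [[0.095,0.038,0.87],[0,0,0]]

```text
clock: 4.35
tool_pos: [0.4686, 0.0694, 0.0541]
eef_rot: [0.999, 0.039, 0.001, -0.0]
contact_force: [-0.8, 0.5, 0.4]
opening: 1.001
finger_force: 0.0
```

Request:
send_rows:
  targets:
    - [[0,0,0],[0,0,0]]
    - [[0,0,0],[0,0,0]]
    - [[0,0,0],[0,0,0]]
    - [[0,0,0],[0,0,0]]
    - [[0,0,0],[0,0,0]]
    - [[0,0,0],[0,0,0]]
    - [[0,0,0],[0,0,0]]
    - [[0,0,0],[0,0,0]]
  fingers: 0
  newtons: 15

```text
clock: 5.35
tool_pos: [0.4675, 0.0692, 0.0527]
eef_rot: [0.999, 0.039, -0.0, 0.0]
contact_force: [-0.1, -1.8, 0.1]
opening: 0.225
finger_force: 15.0
```

```bash
python3 - <<'E'
from h import *
w=cam("wrist");cv2.imwrite("pics/w2.png",w["img"])
s=get_state();print(s["opening"],s["finger_force"],s["contact_force"])
a=np.radians(4.5);p=np.array(s["tool_pos"])
goto(p+.030*np.array([-np.sin(a),np.cos(a),0]),np.radians(4.4))
E
```

```text
0.22807386199673566 15.000192455481738 [-0.64766101 -1.78791431 -1.19495495]
shift [-0.0001 -0.1    -0.0001] turn [0.0002 0.     0.0003] | tcp [0.4675 0.0692 0.0527] yaw 4.45 tilt 0.03 q [-0.21  0.85 -0.05  2.15  0.27  0.15 -2.  ] t 5.4
```

View pics/w2.png

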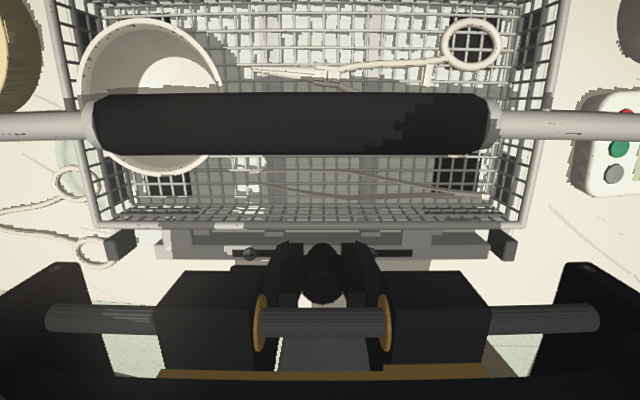

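The knob sits between the fingers at (322,275), with the opening at about 20 mm. Now I'll slide it left along the cradle's +y.

Request:
send_rows:
  targets:
    - [[0,-0.015,0],[0,0,0]]
    - [[0,-0.03,0],[0,0,0]]
    - [[0,-0.045,0],[0,0,0]]
    - [[0,-0.06,0],[0,0,0]]
    - [[0,-0.075,0],[0,0,0]]
    - [[0,-0.085,0],[0,0,0]]
    - [[0,-0.095,0],[0,0,0]]
    - [[0,-0.1,0],[0,0,0]]
    - [[0,-0.103,0],[0,0,0]]
    - [[0,-0.105,0],[0,0,0]]
    - [[0,-0.105,0],[0,0,0]]

```text
clock: 6.78
tool_pos: [0.4657, 0.0917, 0.0526]
eef_rot: [0.999, 0.034, -0.001, 0.006]
contact_force: [4.5, -20.3, -3.3]
opening: 0.231
finger_force: 15.0
```

```bash
python3 - <<'E'
from h import *
s=get_state();print(s["opening"],s["finger_force"],s["contact_force"])
a=np.radians(4.45);d=np.array(s["tool_pos"])-[.4675,.0692,.0527];print("moved",d@[-np.sin(a),np.cos(a),0],d@[np.cos(a),np.sin(a),0])
E
```

```text
0.23083423385622553 15.037616829795297 [  4.53142369 -20.26868501  -3.28368166]
moved 0.022543329275614154 -2.881277915106617e-05
```

```bash
python3 - <<'E'
from h import *
w=cam("wrist");t=cam("top")
i=cv2.resize(w["img"][150:400,100:500],(800,500));j=cv2.resize(t["img"][160:280,230:380],None,fx=4,fy=4,interpolation=cv2.INTER_CUBIC)
cv2.imwrite("pics/w3.png",i)
cv2.imwrite("pics/t3.png",j)
E
```

```text
(no output)
```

View pics/w3.png

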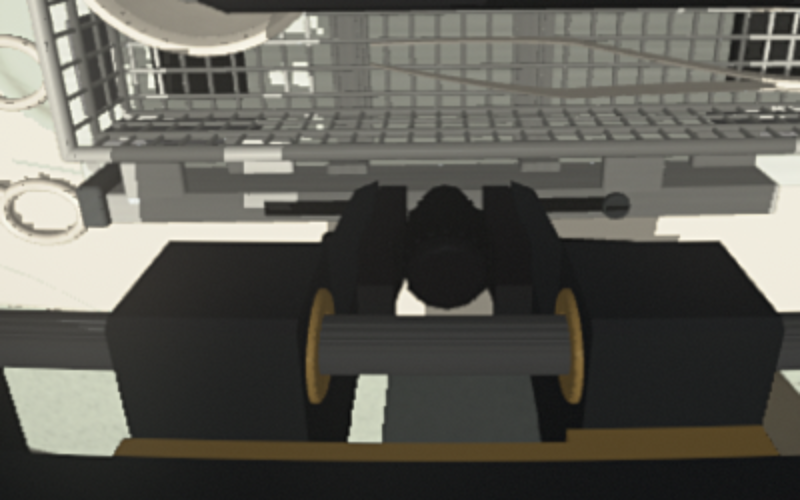

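The slide has stopped hard: 20 N, after 22.5 mm of travel. The pin at (617,205) sits at the right-hand end of its slot, which means the slide is at its end stop. In the earlier picture the pin stood about 7 mm inside the slot's other end, so the lock started partly open. I'll ease the push, release and rise, then check.

Request:
send_rows:
  targets:
    - [[0,0.012,0],[0,0,0]]
    - [[0,0.022,0],[0,0,0]]
    - [[0,0.022,0],[0,0,0]]
    - [[0,0.022,0],[0,0,0]]

```text
clock: 7.38
tool_pos: [0.4658, 0.0915, 0.0526]
eef_rot: [0.999, 0.037, -0.0, 0.002]
contact_force: [2.2, -7.9, -1.8]
opening: 0.229
finger_force: 15.0
```

Request:
send_rows:
  targets:
    - [[0,0,0],[0,0,0]]
    - [[0,0,0],[0,0,0]]
    - [[0,0,0],[0,0,0]]
    - [[0,0,0],[0,0,0]]
    - [[0,0,0],[0,0,0]]
    - [[0,0,0],[0,0,0]]
  fingers: 1

```text
clock: 8.12
tool_pos: [0.4656, 0.0944, 0.0527]
eef_rot: [0.999, 0.039, 0.0, 0.0]
contact_force: [-0.3, -0.9, -0.3]
opening: 0.886
finger_force: 0.0
```

Request:
send_rows:
  targets:
    - [[0,0,-0.1],[0,0,0]]
    - [[0,0,-0.3],[0,0,0]]
    - [[0,0,-0.5],[0,0,0]]
    - [[0,0,-0.5],[0,0,0]]
    - [[0,0,-0.5],[0,0,0]]
    - [[0,0,-0.5],[0,0,0]]

```text
clock: 8.88
tool_pos: [0.4645, 0.094, 0.2013]
eef_rot: [0.999, 0.039, -0.002, 0.0]
contact_force: [-0.7, 0.4, -0.6]
opening: 1.001
finger_force: 0.0
```

```bash
python3 - <<'E'
from h import *
w=cam("wrist");t=cam("top")
cv2.imwrite("pics/w4.png",cv2.resize(w["img"][20:240,150:500],None,fx=2.28,fy=2.28,interpolation=cv2.INTER_CUBIC))
g=t["img"][240:262,295:330].max(2);m=np.argwhere(g<45)
print("top dark",len(m),m.mean(0)[::-1]+[295,240] if len(m) else 0)
g=w["img"].max(2)
# sleeve in wrist view
n,l,st,ce=cv2.connectedComponentsWithStats((g<45).astype(np.uint8))
for i in range(1,n):
    if st[i,4]>150 and st[i,1]<230: print(st[i],ce[i].round(1),onplane(w,ce[i],.128).round(4),onplane(w,ce[i],.074).round(4))
goto([.5445,.0825,.25],np.radians(94.4))
E
```

```text
top dark 725 [312.42344828 250.48275862]
[  0   0  45  24 814] [19.1  9.6] [0.5945 0.3123 0.128 ] [0.6068 0.3645 0.074 ]
[103  35  33  35 235] [113.6  49.4] [0.571  0.2459 0.128 ] [0.5774 0.2817 0.074 ]
[ 284   99  127   20 2502] [346.9 108.5] [0.5428 0.0831 0.128 ] [0.5423 0.0786 0.074 ]
[288 178  48  36 808] [316.5 197.4] [0.4756 0.0998 0.128 ] [0.4584 0.0994 0.074 ]
shift [ 0.2616  0.0597 -0.1628] turn [-0.0006  0.0009 -0.4995] | tcp [0.4647 0.0942 0.2014] yaw 4.48 tilt 0.18 q [-0.18  0.56 -0.18  2.05  0.18  0.55 -1.98] t 8.97
```

View pics/w4.png

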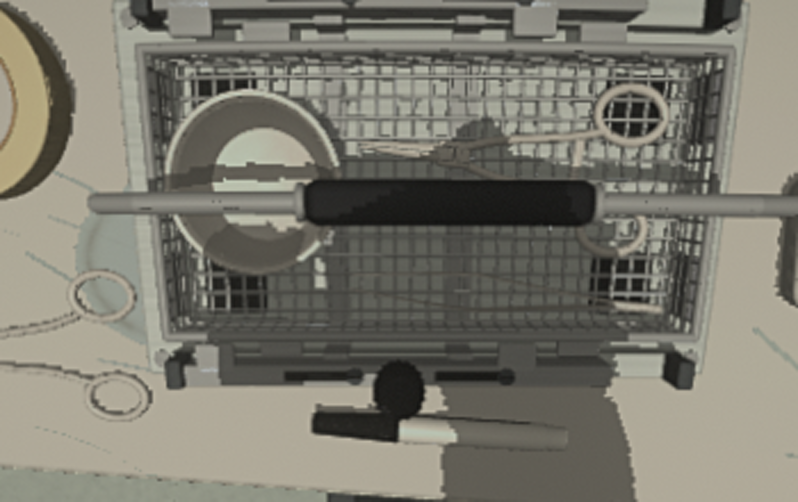

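The pins at (353,377) and (505,377) are both at the right-hand ends of their slots, so the lock is fully open. The basket, bowl and marker are undisturbed. Now I'll move over the sleeve and turn 90° so the fingers close across it.

Request:
send_rows:
  targets:
    - [[0.05,0.01,-0.16],[0,0,-0.05]]
    - [[0.1,0.02,-0.16],[0,0,-0.1]]
    - [[0.15,0.03,-0.16],[0,0,-0.15]]
    - [[0.2,0.04,-0.16],[0,0,-0.2]]
    - [[0.26,0.059,-0.16],[0,0,-0.25]]
    - [[0.26,0.059,-0.16],[0,0,-0.3]]
    - [[0.26,0.059,-0.16],[0,0,-0.35]]
    - [[0.26,0.059,-0.16],[0,0,-0.4]]
    - [[0.26,0.059,-0.16],[0,0,-0.45]]
    - [[0.26,0.059,-0.16],[0,0,-0.5]]
    - [[0.26,0.059,-0.16],[0,0,-0.5]]
    - [[0.26,0.059,-0.16],[0,0,-0.5]]

```text
clock: 10.48
tool_pos: [0.5445, 0.0827, 0.2501]
eef_rot: [0.68, 0.733, -0.0, -0.0]
contact_force: [-0.5, -0.2, -0.2]
opening: 1.001
finger_force: 0.0
```

Request:
send_rows:
  targets:
    - [[0,0,0],[0,0,0]]
    - [[0,0,0],[0,0,0]]
    - [[0,0,0],[0,0,0]]

```text
clock: 10.85
tool_pos: [0.5448, 0.0829, 0.2508]
eef_rot: [0.679, 0.734, 0.0, 0.0]
contact_force: [-0.2, 0.3, -0.4]
opening: 0.999
finger_force: 0.0
```

```bash
python3 - <<'E'
from h import *
w=cam("wrist");cv2.imwrite("pics/w5.png",w["img"])
g=w["img"].max(2);n,l,st,ce=cv2.connectedComponentsWithStats((g<45).astype(np.uint8))
for i in range(1,n):
    if st[i,4]>300: print(st[i],ce[i].round(1),onplane(w,ce[i],.128).round(4))
print(proj(w,[.5435,.0827,.133]))
goto([.5435,.0827,.106],np.radians(94.4))
E
```

```text
[   49   105   152   143 13458] [115.  162.4] [0.3499 0.0993 0.128 ]
[ 511  124   79  120 2054] [545.8 175.5] [0.7553 0.1179 0.128 ]
[   0  131   34  131 1819] [ 12.6 205.1] [0.2335 0.048  0.128 ]
[ 313  147   15   91 1200] [320.3 192.2] [0.5429 0.0849 0.128 ]
[    0   241   640   159 55405] [317.6 334.2] [ 0.5523 -0.0813  0.128 ]
[[320.73355516 195.99038383]]
shift [-2.000e-04 -4.300e-03  4.825e-01] turn [0.     0.     0.0003] | tcp [0.5447 0.0829 0.2508] yaw 94.46 tilt 0.01 q [ 0.16  0.64 -0.67  1.76  0.49  0.91 -0.64] t 10.9
```

View pics/w5.png

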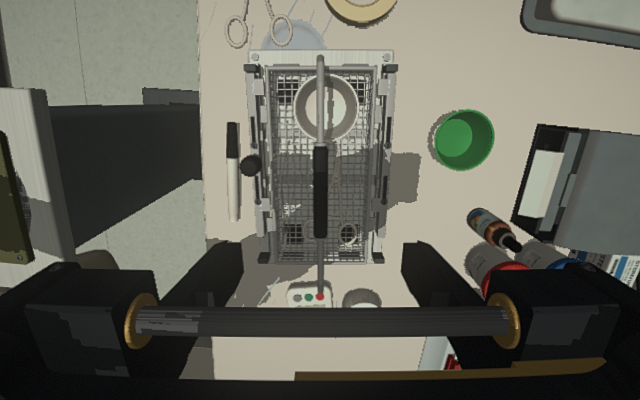

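The sleeve is centred between the open fingers, at (320,192), and aligned with them. Descending, then closing.

Request:
send_rows:
  targets:
    - [[0,-0.004,0.1],[0,0,0]]
    - [[0,-0.004,0.2],[0,0,0]]
    - [[0,-0.004,0.3],[0,0,0]]
    - [[0,-0.004,0.4],[0,0,0]]
    - [[0,-0.004,0.45],[0,0,0]]
    - [[0,-0.004,0.482],[0,0,0]]
    - [[0,-0.004,0.482],[0,0,0]]
    - [[0,-0.004,0.482],[0,0,0]]
    - [[0,-0.004,0.482],[0,0,0]]

```text
clock: 12.02
tool_pos: [0.5441, 0.0828, 0.1069]
eef_rot: [0.679, 0.734, 0.001, 0.0]
contact_force: [0.4, -1.5, -0.3]
opening: 1.0
finger_force: 0.0
```

Request:
send_rows:
  targets:
    - [[0,0,0],[0,0,0]]
    - [[0,0,0],[0,0,0]]
    - [[0,0,0],[0,0,0]]
    - [[0,0,0],[0,0,0]]
    - [[0,0,0],[0,0,0]]
    - [[0,0,0],[0,0,0]]
    - [[0,0,0],[0,0,0]]
    - [[0,0,0],[0,0,0]]
    - [[0,0,0],[0,0,0]]
    - [[0,0,0],[0,0,0]]
  fingers: 0
  newtons: 45

```text
clock: 13.28
tool_pos: [0.5432, 0.0827, 0.106]
eef_rot: [0.679, 0.734, -0.0, -0.0]
contact_force: [-1.0, -0.3, -0.5]
opening: 0.152
finger_force: 45.0
```

```bash
python3 - <<'E'
from h import *
s=get_state();print(s["opening"],s["finger_force"],s["contact_force"],s["moment"])
goto([.5435,.0827,.106],np.radians(94.4))
E
```

```text
0.15158711801376015 45.00069323927164 [-1.01555869 -0.30904005 -0.52621884] [ 0.04361654  0.20160142 -0.04496518]
shift [0.     0.0011 0.    ] turn [-0.0002  0.0001  0.0004] | tcp [0.5432 0.0827 0.106 ] yaw 94.48 tilt 0.04 q [ 0.06  0.83 -0.51  1.89  0.69  0.6  -0.82] t 13.28
```

The sleeve is gripped (13 mm opening, 45 N). I'll lift slowly, a few millimetres first, to check for snagging.

Request:
send_rows:
  targets:
    - [[0,0,-0.003],[0,0,0]]
    - [[0,0,-0.006],[0,0,0]]
    - [[0,0,-0.01],[0,0,0]]
    - [[0,0,-0.015],[0,0,0]]
    - [[0,0,-0.02],[0,0,0]]
    - [[0,0,-0.02],[0,0,0]]
    - [[0,0,-0.02],[0,0,0]]

```text
clock: 14.15
tool_pos: [0.5436, 0.0827, 0.1121]
eef_rot: [0.679, 0.734, -0.0, 0.0]
contact_force: [-0.3, -0.8, -6.2]
opening: 0.152
finger_force: 45.0
```

```bash
python3 - <<'E'
from h import *
s=get_state();print(s["opening"],s["finger_force"],s["contact_force"],s["moment"]);goto([.5435,.0827,.112],np.radians(94.4))
E
```

```text
0.1523914239049354 44.999896846711636 [-0.32997212 -0.77364432 -6.24263072] [-0.02738032 -0.052913    0.02679   ]
shift [ 0.     -0.0002  0.0004] turn [0.     0.     0.0004] | tcp [0.5436 0.0827 0.1121] yaw 94.47 tilt 0.01 q [ 0.07  0.82 -0.52  1.89  0.68  0.61 -0.81] t 14.15
```

The load reads 6.2 N, which is the loaded basket's weight alone, so nothing is snagged. Lifting the rest of the way.

Request:
send_rows:
  targets:
    - [[0,0,-0.01],[0,0,0]]
    - [[0,0,-0.03],[0,0,0]]
    - [[0,0,-0.055],[0,0,0]]
    - [[0,0,-0.085],[0,0,0]]
    - [[0,0,-0.115],[0,0,0]]
    - [[0,0,-0.145],[0,0,0]]
    - [[0,0,-0.175],[0,0,0]]
    - [[0,0,-0.205],[0,0,0]]
    - [[0,0,-0.235],[0,0,0]]
    - [[0,0,-0.265],[0,0,0]]
    - [[0,0,-0.29],[0,0,0]]
    - [[0,0,-0.305],[0,0,0]]

```text
clock: 15.65
tool_pos: [0.5437, 0.0828, 0.2041]
eef_rot: [0.679, 0.734, 0.0, 0.0]
contact_force: [-0.2, 0.5, -6.3]
opening: 0.145
finger_force: 45.0
```

Request:
send_rows:
  targets:
    - [[0,0,-0.005],[0,0,0]]
    - [[0,0,-0.007],[0,0,0]]
    - [[0,0,-0.007],[0,0,0]]
    - [[0,0,-0.007],[0,0,0]]
    - [[0,0,-0.007],[0,0,0]]
    - [[0,0,-0.007],[0,0,0]]
    - [[0,0,-0.007],[0,0,0]]
    - [[0,0,-0.007],[0,0,0]]

```text
clock: 16.65
tool_pos: [0.5435, 0.0827, 0.2057]
eef_rot: [0.679, 0.734, -0.0, 0.0]
contact_force: [0.4, -0.7, -5.4]
opening: 0.149
finger_force: 45.0
```

```bash
python3 - <<'E'
from h import *
s=get_state();print(s["opening"],s["finger_force"],s["contact_force"],s["moment"]);goto([.5435,.0827,.206],np.radians(94.4))
b=cam("side");w=cam("wrist")
x=cv2.resize(b["img"][110:310,220:400],(540,600),interpolation=cv2.INTER_CUBIC);y=cv2.resize(w["img"][40:280,210:314+110],(260,292))
o=np.zeros((600,800,3),np.uint8);o[:,:540]=x;o[:292,540:]=y
cv2.imwrite("pics/end.png",o)
E
```

```text
0.14946609501525457 44.99979704618454 [ 0.37236475 -0.70751582 -5.43506778] [-0.08502699 -0.10744231 -0.01797964]
shift [-0.     -0.0002 -0.001 ] turn [0.     0.     0.0004] | tcp [0.5435 0.0827 0.2057] yaw 94.47 tilt 0.0 q [ 0.14  0.7  -0.63  1.82  0.55  0.81 -0.69] t 16.65
```

View pics/end.png

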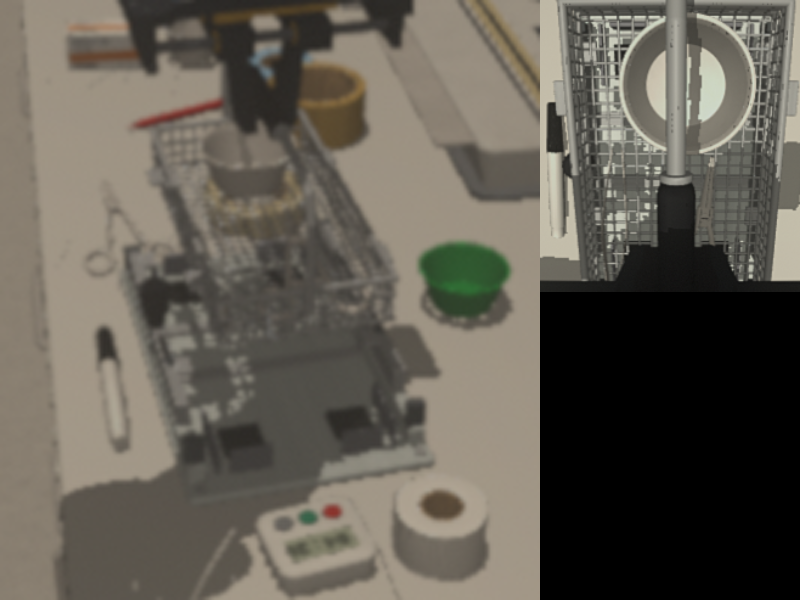

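The basket hangs above the cradle with the bowl in it, at (245,160), and the bystanders are in place. One numeric check of level before handing in: project the rim corners of a level basket into the side view and compare.

```bash
python3 - <<'E'
from h import *
b=cam("side");a=np.radians(4.47);X=np.array([np.cos(a),np.sin(a),0]);Y=np.array([-np.sin(a),np.cos(a),0]);c=np.array([.5435,.0827,.148])
x=b["img"].copy()
for tilt,col in((0,(0,255,0)),(.09,(0,0,255))):
    P=[c+sx*.06*X+sy*.12*Y+[0,0,sy*.12*tilt] for sx,sy in((-1,1),(1,1),(1,-1),(-1,-1))]
    p=proj(b,P);cv2.polylines(x,[np.int32(np.round(p*16))],True,col,1,shift=4)
cv2.imwrite("pics/lev.png",cv2.resize(x[130:230,250:370],(720,600),interpolation=cv2.INTER_CUBIC))
E
```

```text
(no output)
```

View pics/lev.png

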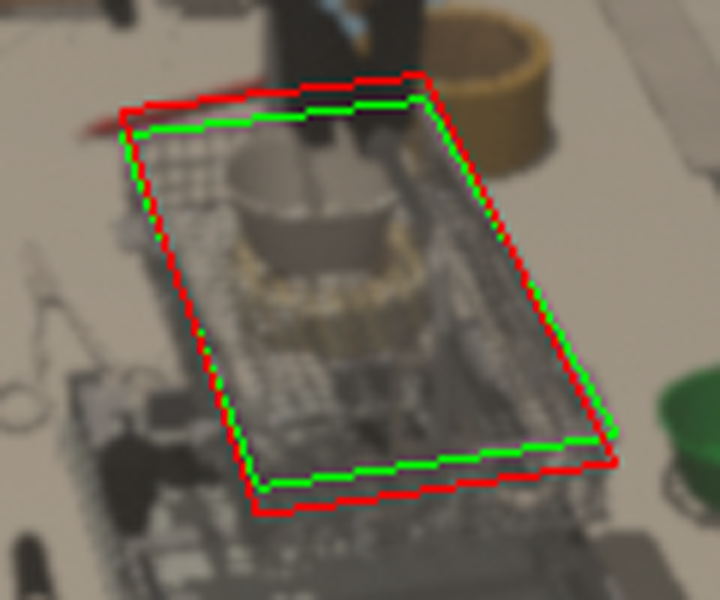

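The rim follows the green (level) outline, so the basket is level. Handing in.

```bash
python3 -c "
from plant import *
print(finish_job())"
```

```text
the job is handed in; nothing more can be done
None
```

The lock is open at its end stop, and the basket is held still and level about 10 cm above its seat over the cradle, with the bowl in place, the instruments not seen disturbed, and no bystander visibly moved. The job is handed in; no verdict came back.

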